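# Lay out a small cabinet-door frame for glue-up

## Robot

A 6-joint arm with a two-finger parallel gripper is mounted at the origin on the work surface. World frame = base frame: x ahead of the robot, y to its left, z up, the work surface at z = 0. Lengths are in m, angles in rad, forces in N, time in s.
With the tool pointing down it reaches from about 0.275 to 0.975 m from the base axis. Payload 8.4 kg.
Tool frame: the origin (TCP) lies between the finger pads; the fingertips stand 22 mm ahead of it and the grasp point (between the pads) lies 3 mm ahead of it (r.tip_extent is the distance from the TCP to the fingertips, in m); z points along the fingers, y is the line along which they close (so a half turn about z gives the same grasp; the last joint's range is limited). The gripper opens to 92 mm and grips with 3 to 60 N. Pads are 20 mm wide; open, the fingers measure 128 mm over their backs; the gripper's body (75 mm by 189 mm) begins 69 mm behind the grasp point.
Start: joints at [1.123, 0.353, 1.633, -0, 1.155, -0.002], TCP at [0.269, 0.564, 0.237] pointing down, gripper open.
Joint ranges: [-2.63, 2.63], [-0.92, 2.1], [0.06, 2.66], [-1.3, 4.44], [0, 2.69], [-3.02, 3.02]. Speed limits (rad/s): [2.22, 2.22, 2.79, 3.14, 3.14, 3.14].

## Interface

Orientations are given as a rotation vector (axis times angle).
In Python, from bench import telemetry, vision, r gives the robot as it stands.
- The arm moves only by the tool send_rows, never from a script. Its arguments are lists of equal length, an entry for each row: "delta_rot": the turn, a rotation vector about the tool's x, y, z in rad, a list of three; "slide": the shift along the tool's x, y, z in mm, a list of three; "gripper": the opening, from 0 (shut) to 1 (fully open). In form: {"delta_rot": [[wx, wy, wz], ...], "slide": [[dx, dy, dz], ...], "gripper": [gripper, ...]}. A call has 1 to 20 rows; each row is the pose to reach, as a shift and turn from the pose commanded when the call began, along the tool's axes at that moment; what a row does not reach only later rows make up. A row lasts 1/10 s, in which the tool goes at most 50 mm and 8.59 degrees, less where a joint would pass 70% of its speed; a pose out of reach is approached as far as the arm can. A call with a gripper value outside its range is refused whole. The fingers move at their own pace and stop on an object; the grip force is fixed at half the most. Time passes only in rows, so rows that repeat a pose let the fingers close. It gives the time, the measured TCP pose, the force, the opening and the grip force at its end, in the units of the state.
- telemetry.get_obs(): the state, without advancing time (a new reading comes with each control period).
- vision.read_camera(name): name is "scene" or "top" or "wrist"; returns the picture (420x560x3 uint8, red, green, blue); there is no depth.
- vision.get_calibration(name): a dict with "K" (3x3 intrinsics, pixels), "world_to_cam" (4x4, takes a point from world to camera coordinates). Camera axes: x right, y down, z forward; pixel columns grow to the right and rows downward; lengths in m; the calibration is good to about 2 mm. A picture is of the moment at which its call begins: read the wrist's pose just before it. get_calibration takes no time and is no camera call; for the wrist camera it gives the pose at the moment of the call.
- r.sign_off(): hands the job in; it is judged then, once.
The state is a dict: "t": time; "qpos": joint angles; "qd": joint speeds; "joint_torque": joint torques, N m; "tcp_pos": TCP position; "orientation": TCP orientation; "force": force on the tool from outside, world axes, zero at the start; "torque": the same for the moment, N m; "gripper_width": finger opening in m; "finger_force": force on a finger pad.
Only numpy, scipy, OpenCV 4.12 (cv2) and the standard library are available. Lean on these libraries where they do the work, as an engineer would, in place of code of your own. Each camera call takes 0.05 s, during which the arm holds its last target. There are 200 camera calls.

## Task

Lay the four loose parts of the small door frame flat on the board around the taped-down T, joints open for glue: seen with its stem pointing up, the narrow rail across above the stem, the wide rail below the crossbar (both centred on the stem, parallel to the crossbar), and, parallel to the stem, the stile with two hinge-cup holes on the left and the plain stile on the right. Leave about 25 mm between stem and narrow rail and between crossbar ends and stiles, with the stiles' ends level with the outer edges of the narrow rail (top) and the wide rail (bottom). Leave the tape roll and the dark walnut block where they are.

Things in the scene. Friction and masses are not known exactly. Their poses are not given: they have to be found in the camera images.
- centre_tee: Cherry T, 20 mm thick, taped flat to the board (fixed), turned any way. Crossbar 110 x 36 mm; 20 mm wide stem stands 72 mm out from the middle of one long edge (its end is 90 mm from the origin). Origin: centre of the crossbar's underside, on the board's top face (12 mm above the bench). Own y: along the stem to its free end; own x: along the crossbar, right when the stem points up from above.
- narrow_rail: Loose cherry rail 110 mm long, 32 mm wide, 20 mm thick, about 50 g, with four small dark pocket-screw slots on the upper face; the narrower of the two 110 mm rails. Lies flat. Origin: centre of the underside. Own x axis along the length, z up; either way round is the same.
- wide_rail: Loose cherry rail 110 mm long, 56 mm wide, 20 mm thick, about 85 g, with four small dark pocket-screw slots on the upper face; the wider of the two 110 mm rails. Lies flat. Origin: centre of the underside. Own x axis along the length, z up; either way round is the same.
- hinge_stile: Loose long cherry stile 274 mm long, 48 mm wide, 20 mm thick, about 170 g, with two round hinge-cup holes of 35 mm diameter, 13 mm deep, in its upper face, 85 mm either side of its middle. Lies flat. Origin: centre of the underside. Own x axis along the length, z up; either way round is the same.
- plain_stile: Loose long cherry stile 274 mm long, 48 mm wide, 20 mm thick, about 170 g, plain, without any hole. Lies flat. Origin: centre of the underside. Own x axis along the length, z up; either way round is the same.
- tape_roll: Roll of masking tape lying flat on the board, 104 mm across, 24 mm high. Leave it alone. Origin: centre of the underside.
- walnut_block: Dark walnut block with bowed sides, about 85 x 60 mm, 24 mm high, left over from other work, lying flat on the board. Leave it alone. Origin: centre of the underside.

How it is judged:
By the outcome, as a careful person would: the job done as asked, in the order asked, and still so for the second after the job is handed in, with the robot touching nothing.
It also fails if it takes over 112 s, if anything falls off the work surface, if the arm or the gripper's body presses on something with over 40 N, if the wrist force passes 120 N, or if a joint passes its speed limit or range.

## Working session

There is one attempt and no reset: what is moved stays moved. The work goes in short steps, Python scripts to look and compute and a tool call to move; the robot and the scene stay as the last step left them, time stands still between calls to the robot, and variables do not carry over. Pictures are saved under pics/ and viewed, at most 14 in all, crops included, and the job is handed in when it is done.

Besides the shell and the picture viewer there is one more tool, called after "Call:" by a JSON object that holds its "op" and its "data", one argument or row to a line. send_rows: Moves the arm, as the interface text tells. Its arguments: {"type":"object","properties":{"delta_rot":{"type":"array"},"slide":{"type":"array"},"gripper":{"type":"array"}},"required":["delta_rot","slide","gripper"]}

```bash
ls; mkdir -p pics; python3 - <<'E'
from bench import telemetry, vision, r
import cv2,numpy as np
print(telemetry.get_obs())
for n in("top","scene"):
    im=vision.read_camera(n); cv2.imwrite(f"pics/{n}0.png",cv2.resize(im[:,:,::-1],(800,600),interpolation=cv2.INTER_CUBIC)); c=vision.get_calibration(n);print(n,c)
E
```

```text
pics
{'t': 0.0, 'qpos': array([ 1.12263005e+00,  3.53671997e-01,  1.63412283e+00,  2.72510510e-06,
        1.15520322e+00, -2.42042328e-03]), 'qd': array([-0.00039375, -0.00091357, -0.00211158,  0.00055242,  0.00073181,
        0.00014654]), 'joint_torque': array([ 8.71947123e-04, -5.93839324e+01, -3.34212863e+01,  6.97829830e-02,
        2.35971512e-02, -5.97962162e-05]), 'tcp_pos': array([0.26926629, 0.56350698, 0.23585362]), 'orientation': array([-6.94325354e-01, -3.06358030e+00,  2.15071882e-03]), 'force': array([ 0.88515911,  0.21356157, -0.10938561]), 'torque': array([-0.00274676,  0.04915378, -0.00037888]), 'finger_force': 0.0, 'gripper_width': 0.09196613915569903}
top {'K': array([[439.46323452,   0.        , 280.25508164],
       [  0.        , 439.46323452, 216.25658228],
       [  0.        ,   0.        ,   1.        ]]), 'world_to_cam': array([[-0.0046229 , -0.99997119, -0.0060205 ,  0.00135642],
       [-0.99164019,  0.00536058, -0.12892246,  0.58338087],
       [ 0.12895102,  0.00537417, -0.9916364 ,  1.27814527],
       [ 0.        ,  0.        ,  0.        ,  1.        ]])}
scene {'K': array([[459.46509368,   0.        , 278.12925741],
       [  0.        , 459.46509368, 198.37423215],
       [  0.        ,   0.        ,   1.        ]]), 'world_to_cam': array([[ 0.69625456,  0.71767577, -0.01307943, -0.39161061],
       [ 0.52718032, -0.5236417 , -0.66923859, -0.24791546],
       [-0.48714525,  0.4590652 , -0.74293246,  1.42721788],
       [ 0.        ,  0.        ,  0.        ,  1.        ]])}
```

View pics/top0.png

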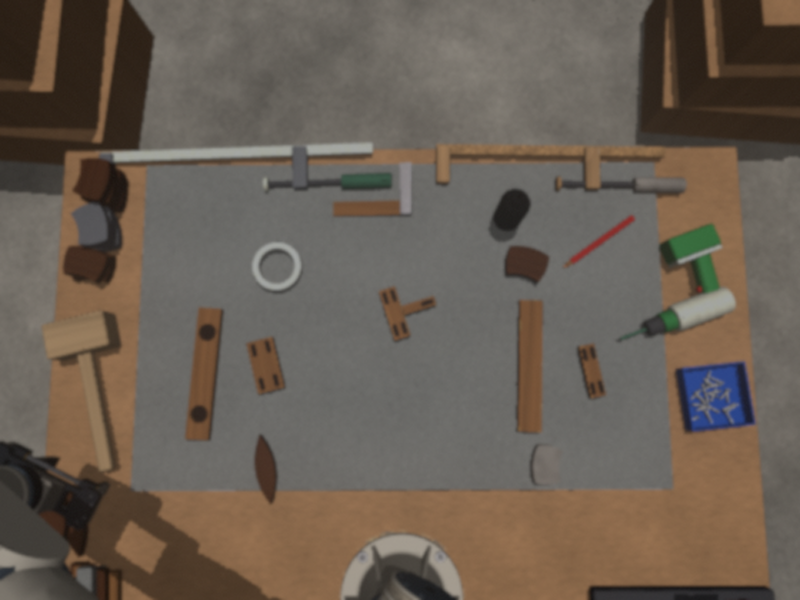

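View pics/scene0.png

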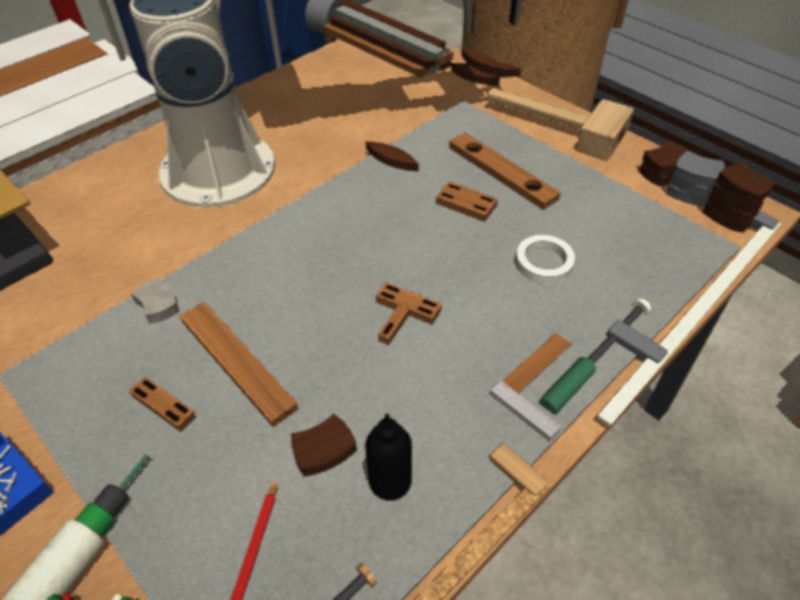

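Top view (800×600): the T is at (395,314) with its stem to the right. The hinge stile is at (205,374), the wide rail at (266,365), the plain stile at (530,367) and the narrow rail at (592,371). The tape roll is at (277,266) and the walnut block at (527,264). The scene view agrees.

```bash
cat > h.py <<'E'
import numpy as np,cv2
from bench import telemetry,vision,r
from scipy.spatial.transform import Rotation as R
def world(px,cal,z):
    px=np.atleast_2d(np.asarray(px,float)); K=cal["K"];M=cal["world_to_cam"]
    d=np.c_[px,np.ones(len(px))]@np.linalg.inv(K).T@M[:3,:3]; c=-M[:3,:3].T@M[:3,3]
    return c+d*((z-c[2])/d[:,2])[:,None]
def blobs(im,cal,z=0.032,amin=0.0015):
    hsv=cv2.cvtColor(im,cv2.COLOR_RGB2HSV)
    m=((hsv[...,1]>90)&(hsv[...,0]<20)&(hsv[...,2]>35)).astype(np.uint8)
    m=cv2.morphologyEx(m,cv2.MORPH_CLOSE,np.ones((3,3)))
    cs,_=cv2.findContours(m,cv2.RETR_EXTERNAL,cv2.CHAIN_APPROX_NONE); out=[]
    for c in cs:
        w=world(c[:,0],cal,z)[:,:2].astype(np.float32); a=cv2.contourArea(w)
        if a<amin or a>0.03: continue
        (x,y),(p,q),_=rr=cv2.minAreaRect(w); b=cv2.boxPoints(rr)
        e=max((b[1]-b[0],b[2]-b[1]),key=np.linalg.norm)
        out.append((x,y,max(p,q),min(p,q),np.degrees(np.arctan2(e[1],e[0]))%180,a,c[:,0].mean(0)))
    return m,out
def move(x,y,z,yaw=None):
    """slide (mm) and turn (rad) to get TCP to x,y,z pointing down, closing line at world angle yaw (deg)"""
    o=telemetry.get_obs(); A=R.from_rotvec(o["orientation"]); 
    d=A.inv().apply(np.array([x,y,z])-o["tcp_pos"])*1000
    t=None
    if yaw is not None:
        best=None
        for k in(0,180):
            a=np.radians(yaw+k); Y=np.array([np.cos(a),np.sin(a),0]);Z=np.array([0,0,-1.]);X=np.cross(Y,Z)
            v=(A.inv()*R.from_matrix(np.c_[X,Y,Z])).as_rotvec()
            print("  opt turn",v.round(3),"q6",o["qpos"][5].round(2))
    print("slide",d.round(1),"t",round(o["t"],1),"w",o["gripper_width"])
    return d
E
python3 - <<'E'
from h import *
im=vision.read_camera("top");cal=vision.get_calibration("top")
m,o=blobs(im,cal)
for b in o: print(*[np.round(v,3) for v in b])
o=telemetry.get_obs();print(R.from_rotvec(o["orientation"]).as_matrix().round(3))
print(world([[395/1.4286,314/1.4286]],cal,.032))
c=vision.get_calibration("wrist");print(c["K"]);M=c["world_to_cam"];print((M@np.r_[o["tcp_pos"],1]).round(3),(-M[:3,:3].T@M[:3,3]).round(3),M[:3,:3].round(2))
E
```

```text
0.453 -0.397 0.107 0.032 10.707 0.003 [413.409 259.136]
0.468 0.281 0.108 0.054 14.635 0.005 [185.5  255.48]
0.452 0.409 0.272 0.049 176.239 0.012 [142.181 261.5  ]
0.465 -0.269 0.272 0.048 177.43 0.012 [370.565 256.206]
0.587 -0.021 0.107 0.105 18.186 0.004 [282.    217.161]
0.634 -0.595 0.104 0.083 179.633 0.005 [473.782 197.871]
0.683 -0.268 0.081 0.059 74.601 0.004 [367.671 183.671]
0.728 -0.426 0.181 0.014 125.107 0.002 [419.531 168.439]
0.804 0.072 0.135 0.028 89.636 0.004 [256.    145.538]
[[-0.902  0.431 -0.   ]
 [ 0.431  0.902 -0.001]
 [-0.    -0.001 -1.   ]]
[[0.57346866 0.00981213 0.032     ]]
[[375.60681396   0.         279.45808146]
 [  0.         375.60681396 207.82921761]
 [  0.           0.           1.        ]]
[-0.001  0.033  0.164  1.   ] [0.201 0.598 0.385] [[ 0.43  0.9  -0.  ]
 [ 0.87 -0.42  0.27]
 [ 0.25 -0.12 -0.96]]
```

```bash
python3 - <<'E'
from h import *
move(0.576,0.0,0.23,-72)
E
```

```text
opt turn [-0.000e+00  1.000e-03  2.382e+00] q6 -0.0
  opt turn [-0.001 -0.    -0.76 ] q6 -0.0
slide [-519.7 -376.3    6.4] t 0.1 w 0.09174110965865986
```

Call:
{"op": "send_rows", "data": {
  "delta_rot": [
    [0,0,2.382],
    [0,0,2.382],
    [0,0,2.382],
    [0,0,2.382],
    [0,0,2.382],
    [0,0,2.382],
    [0,0,2.382],
    [0,0,2.382],
    [0,0,2.382],
    [0,0,2.382],
    [0,0,2.382],
    [0,0,2.382],
    [0,0,2.382],
    [0,0,2.382],
    [0,0,2.382],
    [0,0,2.382],
    [0,0,2.382],
    [0,0,2.382],
    [0,0,2.382],
    [0,0,2.382]
  ],
  "slide": [
    [-520,-376,6],
    [-520,-376,6],
    [-520,-376,6],
    [-520,-376,6],
    [-520,-376,6],
    [-520,-376,6],
    [-520,-376,6],
    [-520,-376,6],
    [-520,-376,6],
    [-520,-376,6],
    [-520,-376,6],
    [-520,-376,6],
    [-520,-376,6],
    [-520,-376,6],
    [-520,-376,6],
    [-520,-376,6],
    [-520,-376,6],
    [-520,-376,6],
    [-520,-376,6],
    [-520,-376,6]
  ],
  "gripper": [1,1,1,1,1,1,1,1,1,1,1,1,1,1,1,1,1,1,1,1]
}}

```text
t: 2.15
tcp_pos: [0.5765, 0.0006, 0.2306]
orientation: [3.102, 0.494, -0.0]
force: [-0.7, -0.6, 0.5]
gripper_width: 0.092
finger_force: 0.0
```

```bash
python3 - <<'E'
from h import *
o=telemetry.get_obs();print(o["tcp_pos"].round(4),R.from_rotvec(o["orientation"]).as_matrix().round(3)[:,1],np.abs(o["qd"]).max())
cal=vision.get_calibration("wrist");im=vision.read_camera("wrist")
cv2.imwrite("pics/w1.png",cv2.resize(im[:,:,::-1],(800,600),interpolation=cv2.INTER_CUBIC))
m,q=blobs(im,cal)
for b in q: print(*[np.round(v,4) for v in b])
np.savez("w1",im=im,K=cal["K"],M=cal["world_to_cam"])
E
```

```text
[0.5765 0.0006 0.2306] [ 0.311 -0.951  0.   ] 0.009351813393534166
0.5519 -0.2673 0.1048 0.0629 177.6424 0.0048 [519.023  282.6054]
0.5882 -0.0213 0.1094 0.108 18.0282 0.0054 [289.6472 180.0899]
```

View pics/w1.png

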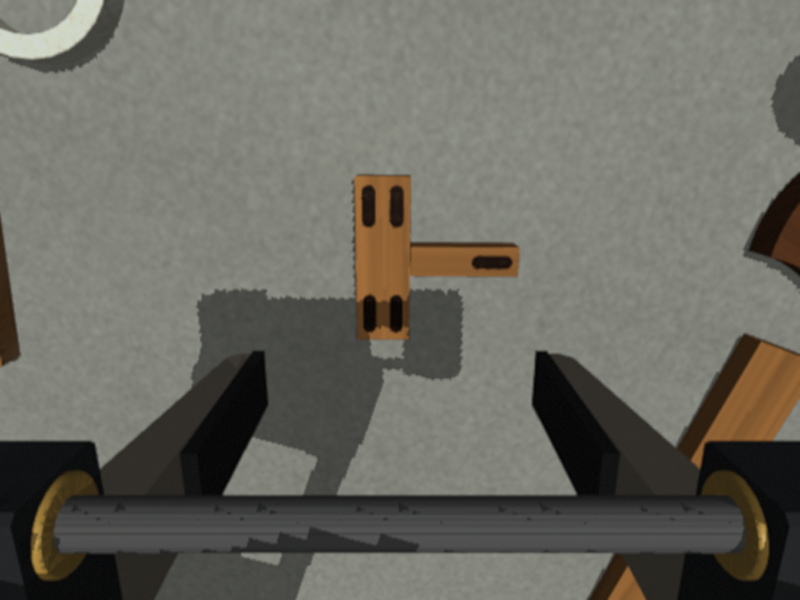

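The wrist view shows the T with its crossbar at px (383,257) and its stem to the right, ending at px (518,260). Its size comes out at 109×108 mm, which matches. Next is the narrow rail.

```bash
cat >> h.py <<'E'
T0=np.array([.577,.013]); TA=18.0
def tgt(x,y):
    a=np.radians(TA); v=-np.array([np.cos(a),np.sin(a)]); u=np.array([np.sin(a),-np.cos(a)])
    return T0+v*x+u*y
E
python3 - <<'E'
from h import *
print(tgt(0,.131),tgt(0,-.099),tgt(-.104,.01),tgt(.104,.01))
move(0.453,-0.397,0.19,-79.3)
E
```

```text
[ 0.61748123 -0.1115884 ] [0.54640732 0.1071546 ] [0.67900005 0.0356272 ] [ 0.48118029 -0.02864833]
  opt turn [-0.     0.     0.129] q6 1.25
  opt turn [-0.    -0.    -3.013] q6 1.25
slide [-240.7  339.7   40.6] t 2.2 w 0.09230011051450943
```

Call:
{"op": "send_rows", "data": {
  "delta_rot": [
    [0,0,0.129],
    [0,0,0.129],
    [0,0,0.129],
    [0,0,0.129],
    [0,0,0.129],
    [0,0,0.129],
    [0,0,0.129],
    [0,0,0.129],
    [0,0,0.129],
    [0,0,0.129],
    [0,0,0.129],
    [0,0,0.129],
    [0,0,0.129],
    [0,0,0.129]
  ],
  "slide": [
    [-241,340,41],
    [-241,340,41],
    [-241,340,41],
    [-241,340,41],
    [-241,340,41],
    [-241,340,41],
    [-241,340,41],
    [-241,340,41],
    [-241,340,41],
    [-241,340,41],
    [-241,340,41],
    [-241,340,41],
    [-241,340,41],
    [-241,340,41]
  ],
  "gripper": [1,1,1,1,1,1,1,1,1,1,1,1,1,1]
}}

```text
t: 3.6
tcp_pos: [0.4529, -0.3963, 0.1899]
orientation: [3.128, 0.292, 0.0]
force: [-0.0, -0.7, -0.4]
gripper_width: 0.0919
finger_force: 0.0
```

```bash
cat >> h.py <<'E'
def look(name=None,z=.032):
    o=telemetry.get_obs(); print("tcp",o["tcp_pos"].round(4),"qd",np.abs(o["qd"]).max().round(3))
    cal=vision.get_calibration("wrist");im=vision.read_camera("wrist")
    if name: cv2.imwrite(f"pics/{name}.png",cv2.resize(im[:,:,::-1],(800,600),interpolation=cv2.INTER_CUBIC))
    m,q=blobs(im,cal,z)
    for b in q: print(*[np.round(v,4) for v in b])
    return q
E
python3 - <<'E'
from h import *
q=look("w2")
q=[b for b in q if abs(b[2]-.11)<.008 and abs(b[3]-.032)<.006]
if q:
    x,y,_,_,a=q[0][:5]; e=np.array([np.cos(np.radians(a)),np.sin(np.radians(a))]); g=np.array([x,y])-.025*e; print(g,a)
    move(*g,0.038,a-90)
E
```

```text
tcp [ 0.4529 -0.3963  0.1899] qd 0.005
0.2249 -0.3618 0.1948 0.0257 100.5833 0.0028 [202.0856 413.0882]
0.2722 -0.5757 0.0618 0.04 100.5833 0.0019 [420.0503 405.6981]
0.4664 -0.5927 0.1532 0.0881 0.1008 0.0064 [497.3893 206.8012]
0.455 -0.3981 0.1099 0.0322 10.9896 0.0034 [282.3385 192.3077]
0.4592 -0.2723 0.2588 0.0523 177.5378 0.012 [134.1591 136.908 ]
[ 0.43050302 -0.40287055] 10.989584
  opt turn [ 0.    -0.    -0.006] q6 0.66
  opt turn [-0.    -0.     3.136] q6 0.66
slide [-23.1   2.1 151.8] t 3.6 w 0.09197789409250588
```

View pics/w2.png

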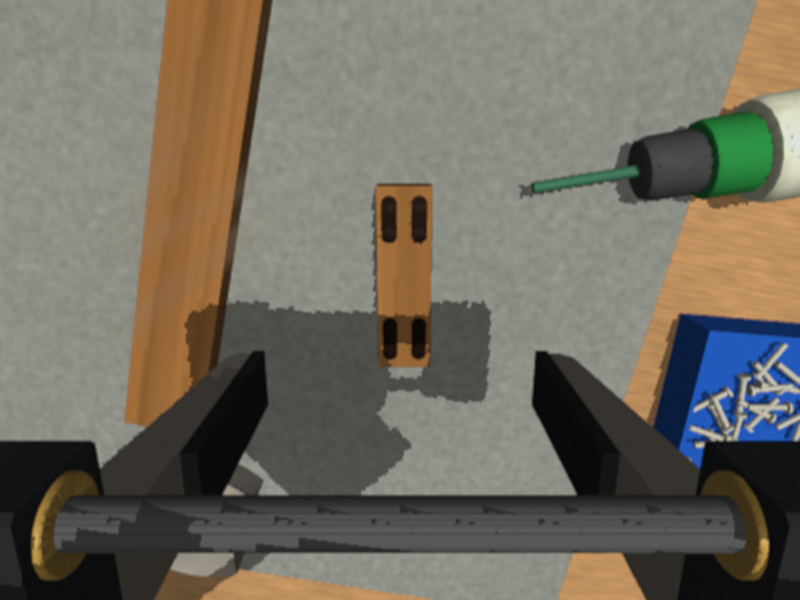

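The view shows the narrow rail at px (404,275), measuring 110×32 mm, with room for the fingers on both sides. I'll pick it up.

Call:
{"op": "send_rows", "data": {
  "delta_rot": [
    [0,0,-0.006],
    [0,0,-0.006],
    [0,0,-0.006],
    [0,0,-0.006],
    [0,0,-0.006],
    [0,0,-0.006],
    [0,0,-0.006],
    [0,0,-0.006],
    [0,0,-0.006],
    [0,0,-0.006],
    [0,0,-0.006],
    [0,0,-0.006],
    [0,0,-0.006],
    [0,0,-0.006],
    [0,0,-0.006],
    [0,0,-0.006],
    [0,0,-0.006]
  ],
  "slide": [
    [-23,2,40],
    [-23,2,80],
    [-23,2,120],
    [-23,2,145],
    [-23,2,152],
    [-23,2,152],
    [-23,2,152],
    [-23,2,152],
    [-23,2,152],
    [-23,2,152],
    [-23,2,152],
    [-23,2,152],
    [-23,2,152],
    [-23,2,152],
    [-23,2,142],
    [-23,2,115],
    [-23,2,90]
  ],
  "gripper": [1,1,1,1,1,1,0,0,0,0,0,0,0,0,0,0,0]
}}

```text
t: 5.35
tcp_pos: [0.4298, -0.4033, 0.1005]
orientation: [-3.127, -0.299, 0.001]
force: [0.0, 0.0, -0.9]
gripper_width: 0.0319
finger_force: 30.0
```

```bash
python3 - <<'E'
from h import *
a=np.radians(TA); e=np.array([np.cos(a),np.sin(a)])
g=tgt(0,.131)-.025*e
move(*g,0.095,TA-90); move(*g,0.039)
E
```

```text
opt turn [-0.001  0.001 -0.123] q6 0.62
  opt turn [1.000e-03 1.000e-03 3.018e+00] q6 0.62
slide [ 214.8 -247.7    5.6] t 5.3 w 0.031873981530077006
slide [ 214.8 -247.7   61.6] t 5.3 w 0.031873981530077006
```

Call:
{"op": "send_rows", "data": {
  "delta_rot": [
    [0,0,-0.123],
    [0,0,-0.123],
    [0,0,-0.123],
    [0,0,-0.123],
    [0,0,-0.123],
    [0,0,-0.123],
    [0,0,-0.123],
    [0,0,-0.123],
    [0,0,-0.123],
    [0,0,-0.123],
    [0,0,-0.123],
    [0,0,-0.123],
    [0,0,-0.123],
    [0,0,-0.123],
    [0,0,-0.123]
  ],
  "slide": [
    [32,-37,2],
    [64,-74,5],
    [97,-112,5],
    [129,-149,5],
    [161,-186,5],
    [190,-220,5],
    [208,-240,5],
    [215,-248,5],
    [215,-248,5],
    [215,-248,20],
    [215,-248,40],
    [215,-248,55],
    [215,-248,60],
    [215,-248,61],
    [215,-248,61]
  ],
  "gripper": [0,0,0,0,0,0,0,0,0,0,0,0,0,0,0]
}}

```text
t: 6.85
tcp_pos: [0.5938, -0.1199, 0.0383]
orientation: [-3.103, -0.49, 0.001]
force: [-0.4, -0.2, -0.7]
gripper_width: 0.0318
finger_force: 30.0
```

```bash
python3 - <<'E'
from h import *
a=np.radians(TA); e=np.array([np.cos(a),np.sin(a)])
g=tgt(0,.131)-.025*e
move(*g,0.0383,TA-90);print(telemetry.get_obs()["force"])
E
```

```text
opt turn [-0.     0.    -0.001] q6 1.06
  opt turn [1.00e-03 0.00e+00 3.14e+00] q6 1.06
slide [ 0.1 -0.6  0. ] t 6.8 w 0.031813844739506436
[-0.43138968 -0.20681588 -0.69841424]
```

Call:
{"op": "send_rows", "data": {
  "delta_rot": [
    [0,0,0],
    [0,0,0],
    [0,0,0],
    [0,0,0],
    [0,0,0],
    [0,0,0],
    [0,0,0],
    [0,0,0],
    [0,0,0],
    [0,0,0],
    [0,0,0]
  ],
  "slide": [
    [0,-0.6,0],
    [0,-0.6,0.3],
    [0,-0.6,0.3],
    [0,-0.6,0],
    [0,-0.6,-10],
    [0,-0.6,-40],
    [0,-0.6,-80],
    [0,-0.6,-120],
    [0,-0.6,-155],
    [0,-0.6,-160],
    [0,-0.6,-160]
  ],
  "gripper": [0,0.5,0.5,0.5,0.5,0.5,0.5,1,1,1,1]
}}

```text
t: 7.95
tcp_pos: [0.5947, -0.1188, 0.2005]
orientation: [3.102, 0.491, 0.005]
force: [-0.3, 0.5, -0.7]
gripper_width: 0.0758
finger_force: 0.0
```

```bash
python3 - <<'E'
from h import *
q=look("w3"); print(tgt(0,.131))
print("to wide"); move(.468,.281,.19,14.6-90)
E
```

```text
tcp [ 0.5947 -0.1188  0.2005] qd 0.038
0.4102 -0.2629 0.0738 0.0413 107.7989 0.0023 [357.9213 403.0281]
0.5729 -0.2703 0.0652 0.0561 177.3007 0.0029 [434.3724 261.3112]
0.588 -0.0225 0.1091 0.109 107.6128 0.0057 [152.4604 164.4706]
0.6175 -0.1108 0.1089 0.0321 17.9846 0.0034 [278.8854 163.517 ]
0.6826 -0.2688 0.0916 0.0676 74.8514 0.0052 [479.212  148.8445]
[ 0.61748123 -0.1115884 ]
to wide
  opt turn [ 0.    -0.     0.059] q6 1.06
  opt turn [ 1.000e-03  0.000e+00 -3.083e+00] q6 1.06
slide [   3.8 -418.9    8.7] t 8.0 w 0.08009253900445021
```

View pics/w3.png

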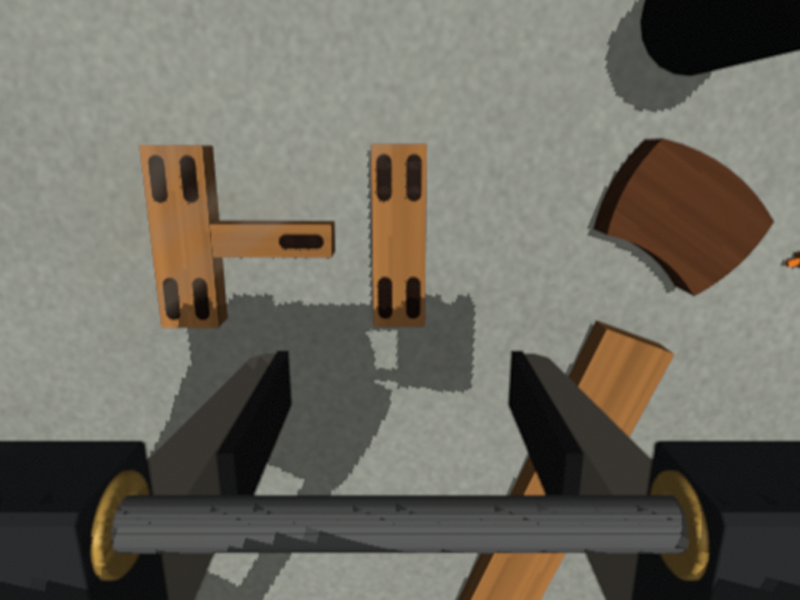

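The narrow rail is placed at px (399,235), within 1 mm of its target. Next is the wide rail.

Call:
{"op": "send_rows", "data": {
  "delta_rot": [
    [0,0,0.059],
    [0,0,0.059],
    [0,0,0.059],
    [0,0,0.059],
    [0,0,0.059],
    [0,0,0.059],
    [0,0,0.059],
    [0,0,0.059],
    [0,0,0.059],
    [0,0,0.059],
    [0,0,0.059],
    [0,0,0.059],
    [0,0,0.059]
  ],
  "slide": [
    [4,-419,9],
    [4,-419,9],
    [4,-419,9],
    [4,-419,9],
    [4,-419,9],
    [4,-419,9],
    [4,-419,9],
    [4,-419,9],
    [4,-419,9],
    [4,-419,9],
    [4,-419,9],
    [4,-419,9],
    [4,-419,9]
  ],
  "gripper": [1,1,1,1,1,1,1,1,1,1,1,1,1]
}}

```text
t: 9.3
tcp_pos: [0.4686, 0.2798, 0.1893]
orientation: [3.116, 0.397, -0.001]
force: [0.6, -0.5, -0.6]
gripper_width: 0.0916
finger_force: 0.0
```

```bash
python3 - <<'E'
from h import *
q=look("w4")
q=[b for b in q if abs(b[2]-.11)<.008 and abs(b[3]-.056)<.006]
if q:
    x,y,_,_,a=q[0][:5]; move(x,y,0.038,a-90)
E
```

```text
tcp [0.4686 0.2798 0.1893] qd 0.006
0.2388 0.327 0.142 0.0388 104.3933 0.0029 [183.3642 408.8324]
0.469 0.2838 0.1106 0.0559 14.6239 0.006 [275.3272 191.8482]
0.4531 0.4101 0.2754 0.0526 176.1514 0.0132 [125.7952 150.064 ]
  opt turn [ 0.     0.    -0.002] q6 1.85
  opt turn [ 1.00e-03 -0.00e+00  3.14e+00] q6 1.85
slide [  1.3  -3.7 151.4] t 9.3 w 0.09192627474442064
```

Call:
{"op": "send_rows", "data": {
  "delta_rot": [
    [0,0,0],
    [0,0,0],
    [0,0,0],
    [0,0,0],
    [0,0,0],
    [0,0,0],
    [0,0,0],
    [0,0,0],
    [0,0,0],
    [0,0,0],
    [0,0,0],
    [0,0,0],
    [0,0,0],
    [0,0,0],
    [0,0,0]
  ],
  "slide": [
    [1,-4,40],
    [1,-4,80],
    [1,-4,120],
    [1,-4,145],
    [1,-4,151],
    [1,-4,151],
    [1,-4,151],
    [1,-4,151],
    [1,-4,151],
    [1,-4,151],
    [1,-4,151],
    [1,-4,151],
    [1,-4,141],
    [1,-4,115],
    [1,-4,90]
  ],
  "gripper": [1,1,1,1,1,1,0,0,0,0,0,0,0,0,0]
}}

```text
t: 10.85
tcp_pos: [0.4678, 0.285, 0.1003]
orientation: [3.116, 0.399, -0.002]
force: [0.8, 1.4, -0.2]
gripper_width: 0.0555
finger_force: 30.0
```

```bash
python3 - <<'E'
from h import *
g=tgt(0,-.099)
move(*g,0.095,TA-90); move(*g,0.0385)
E
```

```text
opt turn [ 0.     0.001 -0.059] q6 1.86
  opt turn [ 2.000e-03 -0.000e+00  3.082e+00] q6 1.86
slide [ 31.2 191.9   5.4] t 10.8 w 0.05545751767204081
slide [ 31.3 191.9  61.9] t 10.8 w 0.05545751767204081
```

Call:
{"op": "send_rows", "data": {
  "delta_rot": [
    [0,0,-0.059],
    [0,0,-0.059],
    [0,0,-0.059],
    [0,0,-0.059],
    [0,0,-0.059],
    [0,0,-0.059],
    [0,0,-0.059],
    [0,0,-0.059],
    [0,0,-0.059],
    [0,0,-0.059],
    [0,0,-0.059],
    [0,0,-0.059],
    [0,0,-0.059],
    [0,0,-0.059]
  ],
  "slide": [
    [5,30,2],
    [10,65,5],
    [16,100,5],
    [22,135,5],
    [28,170,5],
    [31,186,5],
    [31,191,5],
    [31,191,5],
    [31,191,25],
    [31,191,45],
    [31,191,56],
    [31,191,60],
    [31,191,61],
    [31,191,61]
  ],
  "gripper": [0,0,0,0,0,0,0,0,0,0,0,0,0,0]
}}

```text
t: 12.25
tcp_pos: [0.5463, 0.109, 0.0391]
orientation: [-3.103, -0.492, 0.0]
force: [0.8, -0.2, -0.4]
gripper_width: 0.0555
finger_force: 30.0
```

```bash
python3 - <<'E'
from h import *
move(*tgt(0,-.099),0.0383,TA-90);print(telemetry.get_obs()["force"])
E
```

```text
opt turn [-0.  0.  0.] q6 1.45
  opt turn [-0.    -0.    -3.141] q6 1.45
slide [-0.4  1.8  0.8] t 12.2 w 0.055504283931747646
[ 0.77857024 -0.196033   -0.4228579 ]
```

Call:
{"op": "send_rows", "data": {
  "delta_rot": [
    [0,0,0],
    [0,0,0],
    [0,0,0],
    [0,0,0],
    [0,0,0],
    [0,0,0],
    [0,0,0],
    [0,0,0],
    [0,0,0],
    [0,0,0],
    [0,0,0],
    [0,0,0],
    [0,0,0]
  ],
  "slide": [
    [0,2,0],
    [0,2,0.6],
    [0,2,0.6],
    [0,2,0.6],
    [0,2,0.6],
    [0,2,0.6],
    [0,2,-10],
    [0,2,-40],
    [0,2,-80],
    [0,2,-120],
    [0,2,-155],
    [0,2,-160],
    [0,2,-160]
  ],
  "gripper": [0,0,0,0.75,0.75,0.75,0.75,0.75,0.75,1,1,1,1]
}}

```text
t: 13.55
tcp_pos: [0.5477, 0.1064, 0.2001]
orientation: [-3.103, -0.491, -0.004]
force: [-0.0, 0.6, -0.6]
gripper_width: 0.0917
finger_force: 0.0
```

```bash
python3 - <<'E'
from h import *
q=look(); print(tgt(0,-.099))
print("to hinge"); move(.453,.41,.21,86.2)
E
```

```text
tcp [0.5477 0.1064 0.2001] qd 0.04
0.5877 -0.0192 0.1117 0.1089 107.8206 0.0052 [410.6832 199.6661]
0.6161 -0.1057 0.1098 0.0441 17.929 0.0042 [534.5975 192.1455]
0.547 0.1067 0.1107 0.0558 17.9216 0.006 [278.9676 191.8459]
[0.54640732 0.1071546 ]
to hinge
  opt turn [ 0.    -0.    -2.762] q6 1.45
  opt turn [-0.   -0.    0.38] q6 1.45
slide [   4.5 -317.9  -11.4] t 13.6 w 0.09154614957840874
```

```bash
python3 - <<'E'
from h import *
move(.488,.407,.19,86.15)
move(.488,.407,.038)
E
```

```text
opt turn [ 0.    -0.    -2.761] q6 1.45
  opt turn [-0.    -0.     0.381] q6 1.45
slide [  36.9 -304.2    8.6] t 13.6 w 0.09154614957840874
slide [  36.8 -304.2  160.6] t 13.6 w 0.09154614957840874
```

Call:
{"op": "send_rows", "data": {
  "delta_rot": [
    [0,0,-2.761],
    [0,0,-2.761],
    [0,0,-2.761],
    [0,0,-2.761],
    [0,0,-2.761],
    [0,0,-2.761],
    [0,0,-2.761],
    [0,0,-2.761],
    [0,0,-2.761],
    [0,0,-2.761],
    [0,0,-2.761],
    [0,0,-2.761],
    [0,0,-2.761],
    [0,0,-2.761],
    [0,0,-2.761],
    [0,0,-2.761],
    [0,0,-2.761],
    [0,0,-2.761],
    [0,0,-2.761],
    [0,0,-2.761]
  ],
  "slide": [
    [37,-304,8],
    [37,-304,8],
    [37,-304,8],
    [37,-304,8],
    [37,-304,8],
    [37,-304,8],
    [37,-304,8],
    [37,-304,8],
    [37,-304,8],
    [37,-304,8],
    [37,-304,8],
    [37,-304,8],
    [37,-304,8],
    [37,-304,8],
    [37,-304,8],
    [37,-304,8],
    [37,-304,8],
    [37,-304,8],
    [37,-304,8],
    [37,-304,8]
  ],
  "gripper": [1,1,1,1,1,1,1,1,1,1,1,1,1,1,1,1,1,1,1,1]
}}

```text
t: 15.6
tcp_pos: [0.4876, 0.4061, 0.1884]
orientation: [-0.104, -3.137, 0.004]
force: [0.4, -1.0, 0.8]
gripper_width: 0.0923
finger_force: 0.0
```

```bash
python3 - <<'E'
from h import *
look("w5")
move(.488,.407,.038,86.15)
E
```

```text
tcp [0.4876 0.4061 0.1884] qd 0.08
0.4856 0.5874 0.2793 0.0977 7.5559 0.0216 [508.6459 157.7973]
0.465 0.4114 0.2496 0.0482 176.1619 0.0118 [284.1763 149.5592]
  opt turn [-0.002 -0.002 -0.001] q6 -0.81
  opt turn [-3.00e-03  3.00e-03  3.14e+00] q6 -0.81
slide [ -0.6   1.1 150.7] t 15.7 w 0.09230441811767132
```

View pics/w5.png

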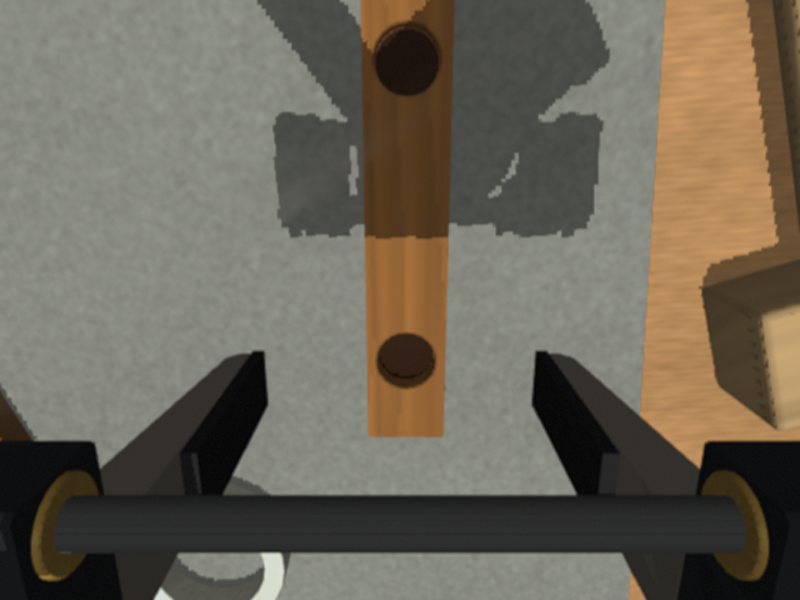

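The stile is between the fingers, with its holes at px (406,360) and (407,60) and its far end at row 437. That agrees with a centre x of 0.453.

Call:
{"op": "send_rows", "data": {
  "delta_rot": [
    [0,0,0],
    [0,0,0],
    [0,0,0],
    [0,0,0],
    [0,0,0],
    [0,0,0],
    [0,0,0],
    [0,0,0],
    [0,0,0],
    [0,0,0],
    [0,0,0],
    [0,0,0],
    [0,0,0],
    [0,0,0],
    [0,0,0]
  ],
  "slide": [
    [0,1,40],
    [0,1,80],
    [0,1,120],
    [0,1,144],
    [0,1,150],
    [0,1,150],
    [0,1,150],
    [0,1,150],
    [0,1,150],
    [0,1,150],
    [0,1,150],
    [0,1,150],
    [0,1,140],
    [0,1,120],
    [0,1,100]
  ],
  "gripper": [1,1,1,1,1,1,0,0,0,0,0,0,0,0,0]
}}

```text
t: 17.15
tcp_pos: [0.4881, 0.4075, 0.0911]
orientation: [-0.105, -3.139, 0.001]
force: [0.2, 0.4, -2.0]
gripper_width: 0.0482
finger_force: 30.0
```

```bash
python3 - <<'E'
from h import *
g=tgt(-.104,.045);print(g)
move(*g,0.095,TA);move(*g,.0385)
E
```

```text
[0.68981564 0.00234022]
  opt turn [-1.00e-03 -0.00e+00  1.19e+00] q6 -0.81
  opt turn [ 0.    -0.002 -1.952] q6 -0.81
slide [-228.3 -390.8   -3.7] t 17.1 w 0.04815106751244017
slide [-228.3 -390.8   52.8] t 17.1 w 0.04815106751244017
```

Call:
{"op": "send_rows", "data": {
  "delta_rot": [
    [0,0,0.1],
    [0,0,0.2],
    [0,0,0.3],
    [0,0,0.4],
    [0,0,0.5],
    [0,0,0.6],
    [0,0,0.7],
    [0,0,0.8],
    [0,0,0.9],
    [0,0,1.0],
    [0,0,1.09],
    [0,0,1.15],
    [0,0,1.18],
    [0,0,1.19],
    [0,0,1.19],
    [0,0,1.19]
  ],
  "slide": [
    [-10,-17,-10],
    [-30,-51,-25],
    [-50,-86,-30],
    [-70,-120,-30],
    [-92,-157,-30],
    [-114,-195,-30],
    [-136,-233,-30],
    [-158,-270,-30],
    [-180,-308,-30],
    [-200,-342,-30],
    [-215,-368,-30],
    [-224,-383,-20],
    [-228,-391,-10],
    [-228,-391,0],
    [-228,-391,0],
    [-228,-391,0]
  ],
  "gripper": [0,0,0,0,0,0,0,0,0,0,0,0,0,0,0,0]
}}

```text
t: 18.75
tcp_pos: [0.6891, 0.0037, 0.0902]
orientation: [-1.844, -2.542, 0.001]
force: [0.2, -0.6, -1.5]
gripper_width: 0.0476
finger_force: 30.0
```

```bash
python3 - <<'E'
from h import *
g=tgt(-.104,.045)
move(*g,.0385,TA)
im=vision.read_camera("top");cal=vision.get_calibration("top")
m,q=blobs(im,cal,.085)
for b in q: 
    if b[2]>.2: print(*[np.round(v,3) for v in b])
print(tgt(-.104,.01))
E
```

```text
opt turn [-0.001 -0.001  0.002] q6 -0.31
  opt turn [ 1.00e-03 -2.00e-03 -3.14e+00] q6 -0.31
slide [-1.5  0.3 51.7] t 18.8 w 0.04764207402706013
0.464 -0.258 0.261 0.046 177.359 0.011 [370.56  256.196]
[0.67900005 0.0356272 ]
```

Call:
{"op": "send_rows", "data": {
  "delta_rot": [
    [0,0,0.002],
    [0,0,0.002],
    [0,0,0.002],
    [0,0,0.002],
    [0,0,0.002],
    [0,0,0.002],
    [0,0,0.002]
  ],
  "slide": [
    [-1.5,0,15],
    [-1.5,0,35],
    [-1.5,0,47],
    [-1.5,0,51],
    [-1.5,0,51.7],
    [-1.5,0,51.7],
    [-1.5,0,51.7]
  ],
  "gripper": [0,0,0,0,0,0,0]
}}

```text
t: 19.5
tcp_pos: [0.6895, 0.0015, 0.0402]
orientation: [-1.848, -2.539, 0.002]
force: [-7.6, 0.8, 15.1]
gripper_width: 0.048
finger_force: 30.0
```

```bash
python3 - <<'E'
from h import *
g=tgt(-.104,.045)
move(*g,.0383,TA)
E
```

```text
opt turn [-0.002 -0.001 -0.002] q6 -0.31
  opt turn [-1.00e-03  3.00e-03  3.14e+00] q6 -0.31
slide [0.7 0.6 1.9] t 19.5 w 0.04800988721608633
```

Call:
{"op": "send_rows", "data": {
  "delta_rot": [
    [0,0,-0.002],
    [0,0,-0.002],
    [0,0,-0.002],
    [0,0,-0.002],
    [0,0,-0.002],
    [0,0,-0.002],
    [0,0,-0.002],
    [0,0,-0.002],
    [0,0,-0.002],
    [0,0,-0.002]
  ],
  "slide": [
    [0.7,0.6,0],
    [0.7,0.6,0],
    [0.7,0.6,0],
    [0.7,0.6,0],
    [0.7,0.6,-10],
    [0.7,0.6,-40],
    [0.7,0.6,-80],
    [0.7,0.6,-120],
    [0.7,0.6,-155],
    [0.7,0.6,-155]
  ],
  "gripper": [0,0.8,0.8,0.8,0.8,0.8,0.8,1,1,1]
}}

```text
t: 20.5
tcp_pos: [0.6939, 0.002, 0.2006]
orientation: [1.842, 2.535, 0.009]
force: [0.3, -0.0, 1.1]
gripper_width: 0.0917
finger_force: 0.0
```

```bash
python3 - <<'E'
from h import *
look("w6");print(tgt(-.104,.01))
im=vision.read_camera("top");cal=vision.get_calibration("top")
m,q=blobs(im,cal)
for b in q: print(*[np.round(v,3) for v in b])
move(.465+.035,-.269-.0015,.19,87.4)
E
```

```text
tcp [0.6939 0.002  0.2006] qd 0.061
0.6867 -0.2481 0.0615 0.0412 174.0937 0.0016 [193.5897 408.9295]
0.9094 0.0376 0.193 0.0267 89.9278 0.0039 [518.6533 221.9764]
0.5892 -0.0209 0.1118 0.1074 17.9029 0.0055 [149.9659 160.3226]
0.8025 0.0722 0.1409 0.0318 91.0824 0.0043 [425.9427 149.0781]
0.6827 0.0255 0.2493 0.0482 107.7798 0.0118 [272.4351 144.7646]
0.5521 0.0954 0.112 0.0351 18.045 0.0038 [138.2668  24.0907]
[0.67900005 0.0356272 ]
0.267 0.278 0.102 0.034 7.906 0.002 [185.053 325.882]
0.466 -0.269 0.272 0.048 177.43 0.012 [370.584 256.201]
0.603 -0.116 0.079 0.029 15.594 0.002 [319.049 210.869]
0.634 -0.595 0.104 0.083 179.984 0.005 [473.631 197.913]
0.683 -0.269 0.081 0.061 76.875 0.004 [367.545 183.597]
0.728 -0.426 0.181 0.014 125.107 0.002 [419.531 168.429]
  opt turn [ 1.000e-03  2.000e-03 -1.211e+00] q6 -0.31
  opt turn [ 0.002 -0.002  1.93 ] q6 -0.31
slide [-200.1 -266.     4.8] t 20.6 w 0.09165714293194378
```

View pics/w6.png

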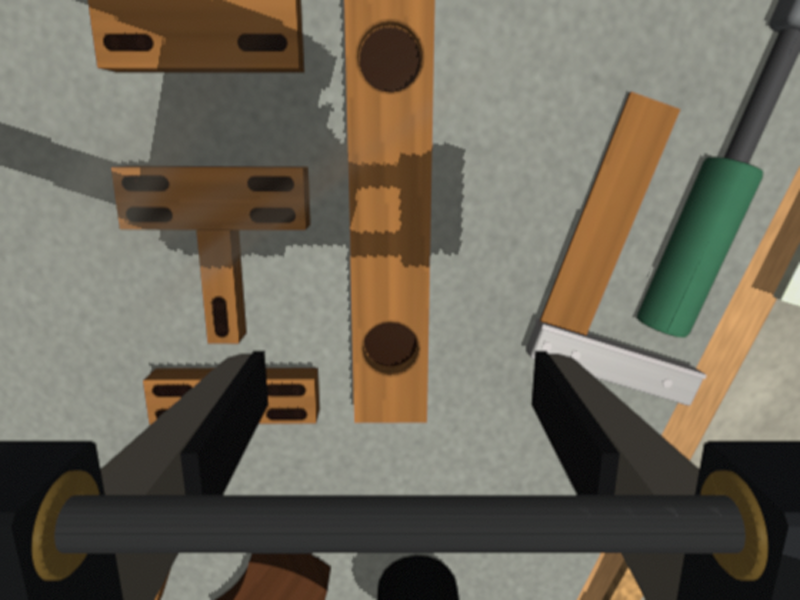

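The hinge stile is placed on the left, with its holes at px (391,57) and (390,347). Its end at row 422 is level with the narrow rail's outer edge. Next is the plain stile.

Call:
{"op": "send_rows", "data": {
  "delta_rot": [
    [0,0,-1.211],
    [0,0,-1.211],
    [0,0,-1.211],
    [0,0,-1.211],
    [0,0,-1.211],
    [0,0,-1.211],
    [0,0,-1.211],
    [0,0,-1.211],
    [0,0,-1.211],
    [0,0,-1.211],
    [0,0,-1.211],
    [0,0,-1.211]
  ],
  "slide": [
    [-200,-266,5],
    [-200,-266,5],
    [-200,-266,5],
    [-200,-266,5],
    [-200,-266,5],
    [-200,-266,5],
    [-200,-266,5],
    [-200,-266,5],
    [-200,-266,5],
    [-200,-266,5],
    [-200,-266,5],
    [-200,-266,5]
  ],
  "gripper": [1,1,1,1,1,1,1,1,1,1,1,1]
}}

```text
t: 21.8
tcp_pos: [0.4994, -0.27, 0.1883]
orientation: [-0.073, -3.14, -0.001]
force: [0.4, -0.8, 0.5]
gripper_width: 0.0922
finger_force: 0.0
```

```bash
python3 - <<'E'
from h import *
q=[b for b in look() if b[2]>.2][0]
x,y,L,w,a=q[:5]; e=np.array([-np.cos(np.radians(a)),-np.sin(np.radians(a))]); f=np.array([x,y])+e*L/2; c=f-e*.137
print("far end",f,"centre",c); g=c+.035*e;print(g,a)
move(*g,.038,a-90)
E
```

```text
tcp [ 0.4994 -0.27    0.1883] qd 0.005
0.7066 -0.2716 0.0893 0.03 87.2725 0.0021 [289.5097 396.8786]
0.591 -0.0522 0.0619 0.0323 107.7122 0.0018 [527.8811 282.3892]
0.4773 -0.271 0.2508 0.0481 177.5258 0.0117 [276.6497 150.0577]
far end [ 0.60256952 -0.27637623] centre [ 0.46569724 -0.2704619 ]
[ 0.50066461 -0.27197286] 177.52576
  opt turn [ 0.    -0.001 -0.003] q6 -2.02
  opt turn [-1.000e-03 -1.000e-03  3.139e+00] q6 -2.02
slide [ -1.4  -1.9 150.4] t 21.9 w 0.09194890009751454
```

Call:
{"op": "send_rows", "data": {
  "delta_rot": [
    [0,0,-0.003],
    [0,0,-0.003],
    [0,0,-0.003],
    [0,0,-0.003],
    [0,0,-0.003],
    [0,0,-0.003],
    [0,0,-0.003],
    [0,0,-0.003],
    [0,0,-0.003],
    [0,0,-0.003],
    [0,0,-0.003],
    [0,0,-0.003],
    [0,0,-0.003],
    [0,0,-0.003],
    [0,0,-0.003]
  ],
  "slide": [
    [-1.4,-2,40],
    [-1.4,-2,80],
    [-1.4,-2,120],
    [-1.4,-2,144],
    [-1.4,-2,150],
    [-1.4,-2,150],
    [-1.4,-2,150],
    [-1.4,-2,150],
    [-1.4,-2,150],
    [-1.4,-2,150],
    [-1.4,-2,150],
    [-1.4,-2,150],
    [-1.4,-2,140],
    [-1.4,-2,120],
    [-1.4,-2,100]
  ],
  "gripper": [1,1,1,1,1,1,0,0,0,0,0,0,0,0,0]
}}

```text
t: 23.35
tcp_pos: [0.5004, -0.2723, 0.0895]
orientation: [-0.067, -3.14, -0.001]
force: [-0.0, 0.1, -1.4]
gripper_width: 0.0478
finger_force: 30.0
```

```bash
python3 - <<'E'
from h import *
g=tgt(.104,.045);print(g)
move(*g,0.095,TA);move(*g,.0385)
E
```

```text
[ 0.49199589 -0.06193531]
  opt turn [-0.000e+00 -1.000e-03  1.214e+00] q6 -2.03
  opt turn [ 1.000e-03 -0.000e+00 -1.928e+00] q6 -2.03
slide [ 17.4 209.8  -5.3] t 23.4 w 0.047769329406047584
slide [ 17.4 209.8  51.2] t 23.4 w 0.047769329406047584
```

Call:
{"op": "send_rows", "data": {
  "delta_rot": [
    [0,0,0.08],
    [0,0,0.2],
    [0,0,0.32],
    [0,0,0.44],
    [0,0,0.56],
    [0,0,0.68],
    [0,0,0.8],
    [0,0,0.92],
    [0,0,1.04],
    [0,0,1.14],
    [0,0,1.2],
    [0,0,1.214],
    [0,0,1.214],
    [0,0,1.214]
  ],
  "slide": [
    [1,10,-15],
    [2,28,-35],
    [4,50,-40],
    [6,72,-40],
    [8,94,-40],
    [10,116,-40],
    [12,138,-40],
    [14,160,-40],
    [16,182,-40],
    [17,198,-40],
    [17,208,-30],
    [17,210,-10],
    [17,210,0],
    [17,210,0]
  ],
  "gripper": [0,0,0,0,0,0,0,0,0,0,0,0,0,0]
}}

```text
t: 24.75
tcp_pos: [0.4918, -0.0619, 0.088]
orientation: [-1.845, -2.54, 0.002]
force: [0.5, 0.4, -2.2]
gripper_width: 0.0475
finger_force: 30.0
```

```bash
python3 - <<'E'
from h import *
move(*tgt(.104,.045),.040,TA)
E
```

```text
opt turn [-0.002 -0.001  0.001] q6 -0.44
  opt turn [ 2.000e-03 -4.000e-03 -3.141e+00] q6 -0.44
slide [-0.1  0.3 48. ] t 24.8 w 0.04754814231668308
```

Call:
{"op": "send_rows", "data": {
  "delta_rot": [
    [0,0,0],
    [0,0,0],
    [0,0,0],
    [0,0,0],
    [0,0,0],
    [0,0,0],
    [0,0,0],
    [0,0,0],
    [0,0,0],
    [0,0,0],
    [0,0,0],
    [0,0,0],
    [0,0,0],
    [0,0,0],
    [0,0,0],
    [0,0,0]
  ],
  "slide": [
    [0,0,15],
    [0,0,33],
    [0,0,43],
    [0,0,47],
    [0,0,48.5],
    [0,0,48.5],
    [0,0,48.5],
    [0,0,48.5],
    [0,0,48.5],
    [0,0,48.5],
    [0,0,40],
    [0,0,10],
    [0,0,-40],
    [0,0,-90],
    [0,0,-140],
    [0,0,-140]
  ],
  "gripper": [0,0,0,0,0,0,0.8,0.8,0.8,0.8,0.8,0.8,0.8,0.8,0.8,0.8]
}}

```text
t: 26.35
tcp_pos: [0.4964, -0.0624, 0.2362]
orientation: [1.841, 2.533, 0.009]
force: [0.1, 0.0, -0.1]
gripper_width: 0.0737
finger_force: 0.0
```

```bash
python3 - <<'E'
from h import *
look();print(tgt(.104,.01))
move(.42,.30,.3)
E
```

```text
tcp [ 0.4964 -0.0624  0.2362] qd 0.098
0.6811 -0.2753 0.0862 0.0453 17.3945 0.0031 [373.5976 403.2959]
0.6155 -0.1082 0.1111 0.0377 17.6895 0.0027 [373.1415 257.2123]
0.5865 -0.0214 0.1115 0.107 17.9018 0.0055 [380.6441 153.8266]
0.6772 0.0277 0.257 0.0571 107.8116 0.0143 [491.5619 133.4139]
0.5483 0.0988 0.1113 0.0417 18.0429 0.0046 [391.3039  25.9751]
0.4851 -0.0353 0.2575 0.048 107.905 0.0121 [273.6626 136.1786]
[ 0.48118029 -0.02864833]
slide [367.4  41.2 -67.9] t 26.4 w 0.07348893009285826
```

Call:
{"op": "send_rows", "data": {
  "delta_rot": [
    [0,0,0],
    [0,0,0],
    [0,0,0],
    [0,0,0],
    [0,0,0],
    [0,0,0],
    [0,0,0],
    [0,0,0],
    [0,0,0],
    [0,0,0],
    [0,0,0],
    [0,0,0],
    [0,0,0]
  ],
  "slide": [
    [45,5,-68],
    [90,10,-68],
    [135,15,-68],
    [180,20,-68],
    [225,25,-68],
    [270,30,-68],
    [310,35,-68],
    [345,39,-68],
    [365,41,-68],
    [367,41,-68],
    [367,41,-68],
    [367,41,-68],
    [367,41,-68]
  ],
  "gripper": [1,1,1,1,1,1,1,1,1,1,1,1,1]
}}

```text
t: 27.7
tcp_pos: [0.4186, 0.2987, 0.2967]
orientation: [1.848, 2.54, -0.001]
force: [-0.3, 0.2, 1.2]
gripper_width: 0.0917
finger_force: 0.0
```

```bash
python3 - <<'E'
from h import *
im=vision.read_camera("top");cal=vision.get_calibration("top")
m,q=blobs(im,cal)
a=np.radians(TA); v=-np.array([np.cos(a),np.sin(a)]); u=np.array([np.sin(a),-np.cos(a)])
for b in q:
    d=np.array(b[:2])-T0; print(*[np.round(k,3) for k in b[:6]]," T-frame mm",(1000*np.array([d@v,d@u])).round(1))
c=im[110:310,170:440]; cv2.imwrite("pics/t9.png",cv2.resize(c[:,:,::-1],(800,593),interpolation=cv2.INTER_CUBIC))
E
```

```text
0.483 -0.028 0.27 0.046 108.078 0.012  T-frame mm [102.5  10.1]
0.546 0.105 0.109 0.053 18.001 0.005  T-frame mm [  0.8 -97.3]
0.587 -0.021 0.109 0.105 18.185 0.004  T-frame mm [ 1.2 35.6]
0.616 -0.111 0.108 0.031 18.707 0.003  T-frame mm [  0.7 129.9]
0.634 -0.595 0.104 0.083 179.985 0.005  T-frame mm [133.8 595.8]
0.683 -0.268 0.081 0.06 75.328 0.004  T-frame mm [-14.  299.9]
0.678 0.036 0.271 0.048 107.801 0.012  T-frame mm [-102.7    9.4]
0.728 -0.426 0.181 0.014 125.107 0.002  T-frame mm [ -8.3 463.9]
0.804 0.072 0.135 0.028 89.636 0.004  T-frame mm [-234.    13.9]
```

View pics/t9.png

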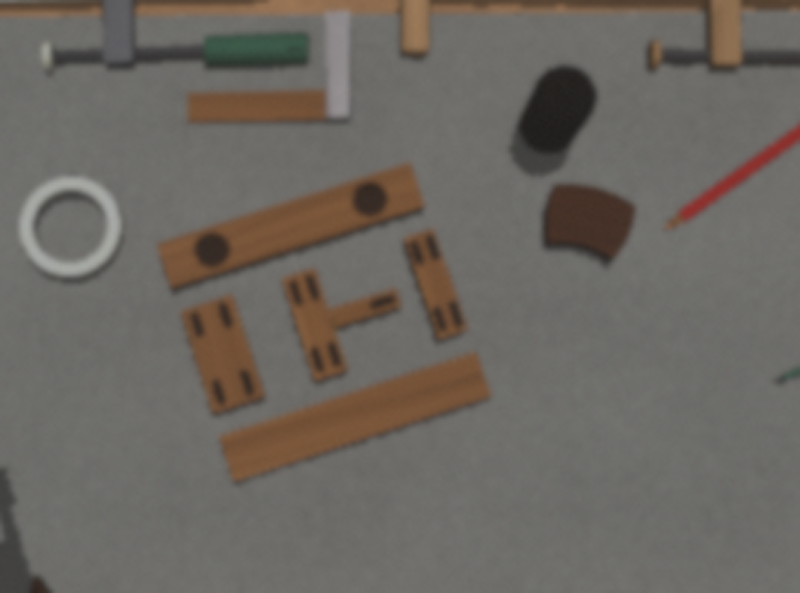

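The top crop shows the frame laid out in order: narrow rail at px (434,285), wide rail at (222,355), hinge stile at (290,225), plain stile at (355,415). The tape roll and block haven't moved. I'll take one steady close look at the plain stile's gap.

Call:
{"op": "send_rows", "data": {
  "delta_rot": [
    [0,0,0],
    [0,0,0],
    [0,0,0],
    [0,0,0],
    [0,0,0],
    [0,0,0],
    [0,0,0],
    [0,0,0],
    [0,0,0],
    [0,0,0],
    [0,0,0],
    [0,0,0]
  ],
  "slide": [
    [-310,8,0],
    [-310,8,0],
    [-310,8,0],
    [-310,8,0],
    [-310,8,0],
    [-310,8,0],
    [-310,8,0],
    [-310,8,0],
    [-310,8,0],
    [-310,8,0],
    [-310,8,0],
    [-310,8,0]
  ],
  "gripper": [1,1,1,1,1,1,1,1,1,1,1,1]
}}

```text
t: 28.95
tcp_pos: [0.5216, 0.0084, 0.297]
orientation: [1.845, 2.543, 0.0]
force: [-0.1, 0.0, -0.5]
gripper_width: 0.092
finger_force: 0.0
```

```bash
python3 - <<'E'
from h import *
q=look("w10")
a=np.radians(TA); v=-np.array([np.cos(a),np.sin(a)]); u=np.array([np.sin(a),-np.cos(a)])
for b in q:
    d=np.array(b[:2])-T0; print((1000*np.array([d@v,d@u])).round(1),(b[2]*1000).round(1),(b[3]*1000).round(1))
E
```

```text
tcp [0.5216 0.0084 0.297 ] qd 0.007
0.6819 -0.2692 0.0891 0.0525 18.0063 0.0036 [329.8526 403.6923]
0.616 -0.107 0.1098 0.039 18.0106 0.0042 [322.6087 285.7609]
0.5878 -0.0205 0.1094 0.1092 18.0146 0.0054 [325.4254 199.6271]
0.7984 0.0724 0.1425 0.0328 91.9696 0.0042 [527.8845 193.4982]
0.547 0.1063 0.1099 0.0554 18.0158 0.0059 [330.2588  91.8498]
0.4835 -0.0274 0.2724 0.0487 107.9032 0.0128 [236.1588 180.296 ]
0.6716 0.0521 0.2396 0.0536 107.774 0.0114 [421.3678 160.5764]Traceback (most recent call last):
  File "<stdin>", line 5, in <module>
AttributeError: 'float' object has no attribute 'round'
```

View pics/w10.png

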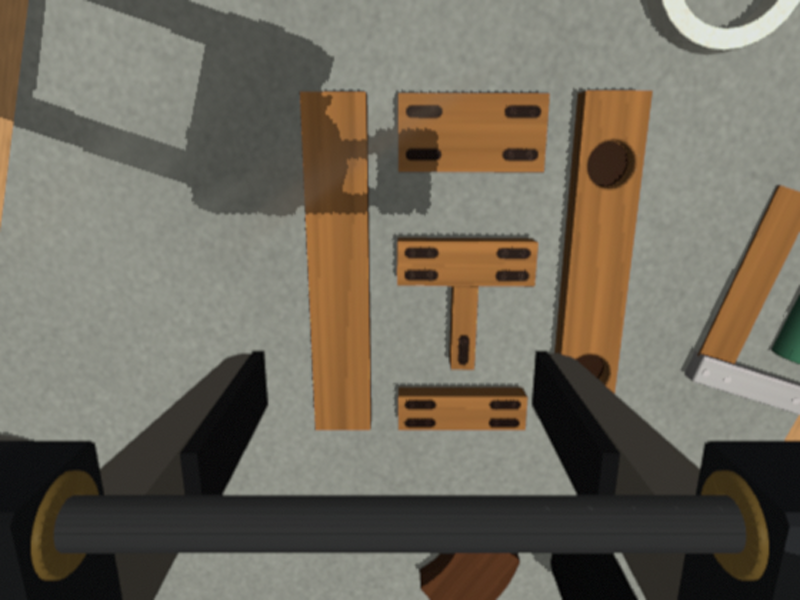

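The gaps look uneven: plain side about 27 px, hinge side about 37 px, at roughly 1.27 px/mm. I'll measure the edges on the top-face plane.

```bash
python3 - <<'E'
from h import *
cal=vision.get_calibration("wrist");im=vision.read_camera("wrist")
# rectify the z=.032 plane to T frame, 0.25 mm/px, x -150..150, y -140..160
a=np.radians(TA); v=-np.array([np.cos(a),np.sin(a)]); u=np.array([np.sin(a),-np.cos(a)])
X,Y=np.meshgrid(np.arange(-150,150,.5),np.arange(160,-140,-.5))
P=np.stack([T0[0]+(v[0]*X+u[0]*Y)/1e3,T0[1]+(v[1]*X+u[1]*Y)/1e3,np.full_like(X,.032),np.ones_like(X)],-1)
C=P@cal["world_to_cam"].T; p=C[...,:3]@cal["K"].T; p=(p[...,:2]/p[...,2:]).astype(np.float32)
w=cv2.remap(im,p[...,0],p[...,1],cv2.INTER_CUBIC)
cv2.imwrite("pics/rect.png",w[:,:,::-1])
s=w[...,0].astype(float)-w[...,2]
def row(y0,y1,x0,x1):
    i=slice(int((160-y1)*2),int((160-y0)*2)); pr=s[i].mean(0); 
    return [(round(-150+k/2,1),int(pr[k])) for k in range(int((x0+150)*2),int((x1+150)*2),2)]
print("plain gap",row(-12,12,50,86)); print("hinge gap",row(-12,12,-86,-50))
E
```

```text
plain gap [(50.0, 94), (51.0, 103), (52.0, 105), (53.0, 105), (54.0, 97), (55.0, 65), (56.0, 20), (57.0, 4), (58.0, 4), (59.0, 6), (60.0, 6), (61.0, 6), (62.0, 6), (63.0, 7), (64.0, 7), (65.0, 7), (66.0, 7), (67.0, 7), (68.0, 7), (69.0, 7), (70.0, 7), (71.0, 7), (72.0, 6), (73.0, 6), (74.0, 6), (75.0, 6), (76.0, 4), (77.0, 21), (78.0, 70), (79.0, 101), (80.0, 101), (81.0, 99), (82.0, 99), (83.0, 100), (84.0, 99), (85.0, 98)]
hinge gap [(-86.0, 93), (-85.0, 91), (-84.0, 93), (-83.0, 96), (-82.0, 96), (-81.0, 78), (-80.0, 48), (-79.0, 32), (-78.0, 30), (-77.0, 32), (-76.0, 27), (-75.0, 16), (-74.0, 7), (-73.0, 4), (-72.0, 4), (-71.0, 5), (-70.0, 7), (-69.0, 7), (-68.0, 7), (-67.0, 7), (-66.0, 7), (-65.0, 7), (-64.0, 7), (-63.0, 7), (-62.0, 7), (-61.0, 7), (-60.0, 7), (-59.0, 7), (-58.0, 7), (-57.0, 6), (-56.0, 8), (-55.0, 29), (-54.0, 73), (-53.0, 98), (-52.0, 101), (-51.0, 100)]
```

View pics/rect.png

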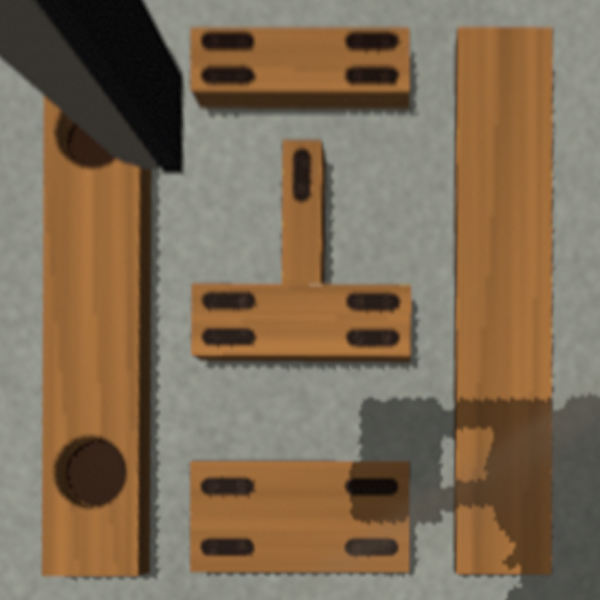

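The gaps are 22.4 mm on the plain side and 25.8 mm on the hinge side. Ends are level to about 1.5 mm and the rails are centred. There's plenty of time, so I'll regrip the plain stile and move it 2.5 mm outward.

```bash
python3 - <<'E'
from h import *
for z in(.09,.0385): move(*tgt(.1016,.045),z,TA)
E
```

```text
opt turn [0.    0.    0.001] q6 -0.3
  opt turn [-0.     0.    -3.141] q6 -0.3
slide [-57.3 -47.5 206.9] t 29.1 w 0.09176915970625153
  opt turn [0.    0.    0.001] q6 -0.3
  opt turn [-0.     0.    -3.141] q6 -0.3
slide [-57.3 -47.5 258.4] t 29.1 w 0.09176915970625153
```

Call:
{"op": "send_rows", "data": {
  "delta_rot": [
    [0,0,0],
    [0,0,0],
    [0,0,0],
    [0,0,0],
    [0,0,0],
    [0,0,0],
    [0,0,0],
    [0,0,0],
    [0,0,0],
    [0,0,0],
    [0,0,0],
    [0,0,0],
    [0,0,0],
    [0,0,0],
    [0,0,0],
    [0,0,0]
  ],
  "slide": [
    [-20,-17,20],
    [-45,-37,60],
    [-57,-47.5,105],
    [-57,-47.5,150],
    [-57,-47.5,190],
    [-57,-47.5,225],
    [-57,-47.5,248],
    [-57,-47.5,257],
    [-57,-47.5,258],
    [-57,-47.5,258],
    [-57,-47.5,258],
    [-57,-47.5,258],
    [-57,-47.5,258],
    [-57,-47.5,258],
    [-57,-47.5,258],
    [-57,-47.5,258]
  ],
  "gripper": [1,1,1,1,1,1,1,1,1,1,0,0,0,0,0,0]
}}

```text
t: 30.65
tcp_pos: [0.4941, -0.0615, 0.039]
orientation: [-1.847, -2.541, 0.0]
force: [-0.4, 0.8, 4.1]
gripper_width: 0.0478
finger_force: 30.0
```

```bash
python3 - <<'E'
from h import *
o=telemetry.get_obs();print(o["force"],o["finger_force"])
move(*tgt(.1042,.045),.0385,TA)
E
```

```text
[-0.44517696  0.82640815  4.05188379] 30.00032275915146
  opt turn [-0. -0. -0.] q6 -0.44
  opt turn [-0.     0.     3.141] q6 -0.44
slide [ 0.3 -2.4  0.5] t 30.6 w 0.04776277550682066
```

Shift it, release slowly and lift away.

Call:
{"op": "send_rows", "data": {
  "delta_rot": [
    [0,0,0],
    [0,0,0],
    [0,0,0],
    [0,0,0],
    [0,0,0],
    [0,0,0],
    [0,0,0],
    [0,0,0],
    [0,0,0],
    [0,0,0],
    [0,0,0],
    [0,0,0],
    [0,0,0],
    [0,0,0],
    [0,0,0],
    [0,0,0]
  ],
  "slide": [
    [0,-1.5,-0.5],
    [0,-2.6,-0.5],
    [0,-2.6,-0.5],
    [0,-2.6,0],
    [0,-2.6,0],
    [0,-2.6,0],
    [0,-2.6,0],
    [0,-2.6,0],
    [0,-2.6,0],
    [0,-2.6,-5],
    [0,-2.6,-30],
    [0,-2.6,-75],
    [0,-2.6,-120],
    [20,10,-165],
    [50,40,-210],
    [57,45,-258]
  ],
  "gripper": [0,0,0,0,0,0.8,0.8,0.8,0.8,0.8,0.8,0.8,1,1,1,1]
}}

```text
t: 32.25
tcp_pos: [0.5183, 0.0057, 0.2891]
orientation: [-1.846, -2.541, -0.0]
force: [1.1, -0.6, -0.6]
gripper_width: 0.092
finger_force: 0.0
```

Call:
{"op": "send_rows", "data": {
  "delta_rot": [
    [0,0,0],
    [0,0,0],
    [0,0,0]
  ],
  "slide": [
    [0,0,0],
    [0,0,0],
    [0,0,0]
  ],
  "gripper": [1,1,1]
}}

```text
t: 32.55
tcp_pos: [0.5174, 0.0038, 0.2865]
orientation: [-1.846, -2.54, 0.002]
force: [0.4, -0.6, -0.5]
gripper_width: 0.0918
finger_force: 0.0
```

```bash
python3 - <<'E'
from h import *
cal=vision.get_calibration("wrist");im=vision.read_camera("wrist")
a=np.radians(TA); v=-np.array([np.cos(a),np.sin(a)]); u=np.array([np.sin(a),-np.cos(a)])
X,Y=np.meshgrid(np.arange(-150,150,.5),np.arange(160,-140,-.5))
P=np.stack([T0[0]+(v[0]*X+u[0]*Y)/1e3,T0[1]+(v[1]*X+u[1]*Y)/1e3,np.full_like(X,.032),np.ones_like(X)],-1)
C=P@cal["world_to_cam"].T; p=C[...,:3]@cal["K"].T; p=(p[...,:2]/p[...,2:]).astype(np.float32)
w=cv2.remap(im,p[...,0],p[...,1],cv2.INTER_CUBIC); cv2.imwrite("pics/rect2.png",w[:,:,::-1])
s=w[...,0].astype(float)-w[...,2]
for n,y0,y1 in(("T",-12,12),("mid up",60,80),("low",-65,-50)):
    pr=s[int((160-y1)*2):int((160-y0)*2)].mean(0); b=pr>45; k=np.flatnonzero(b[1:]!=b[:-1]); print(n,(-150+k/2+.25))
E
```

```text
T [-128.75  -79.75  -54.75   55.25   79.75  127.75]
mid up [-128.75  -79.75   -9.25   -3.25    4.75   11.25   79.25  127.75]
low [-129.25  -80.25   79.75  127.25]
```

View pics/rect2.png

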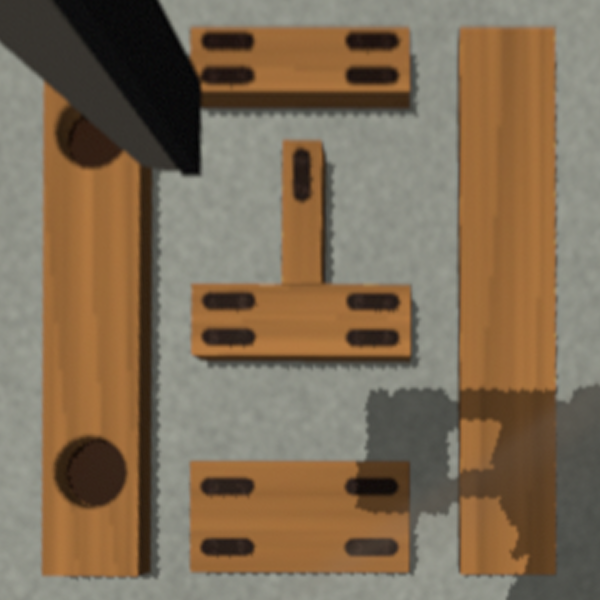

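The rectified view shows gaps of 25 mm on the hinge side and 24.5 mm on the plain side. Stem to narrow rail is about 24 mm, and the ends are level at rows 27 and 573–575. The arm is clear, so I'm handing in.

```bash
python3 -c "
from bench import r; print(r.sign_off())"
```

```text
the job is handed in; nothing more can be done
None
```

I laid all four parts around the T as asked and handed the job in at about 33 s, with gaps of about 24–25 mm and ends level to within about 1.5 mm; the tape roll and walnut block were not touched.

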